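# Pack the last control vial and close the case

## Robot

A 6-joint arm with a two-finger parallel gripper is mounted at the origin on a cart in front of the work surface, level with it; the furniture and walls round the work are solid. World frame = base frame: x ahead of the robot, y to its left, z up, the work surface at z = 0. Lengths are in m, angles in rad, forces in N, time in s.
With the tool pointing down it reaches from about 0.3 to 0.875 m from the base axis. Payload 6.4 kg.
Tool frame: the origin (TCP) lies between the finger pads; the fingertips stand ahead of it and the grasp point (between the pads) lies 5 mm behind it (robot.tcp_to_tips is the z of the fingertips in the tool frame, in m); z points along the fingers, y is the line along which they close (so a half turn about z gives the same grasp; the last joint's range is limited). The gripper opens to 88 mm and grips with 3 to 60 N. Pads are 18 mm wide; open, the fingers measure 123 mm over their backs; the gripper's body (75 mm by 187 mm) begins 45 mm behind the grasp point.
Start: joints at [0.939, 0.181, 1.607, -0, 1.354, -0.206], TCP at [0.237, 0.524, 0.253] pointing down, gripper open.
Joint ranges: [-2.99, 2.99], [-0.89, 2.07], [0.3, 2.58], [-1.14, 4.28], [0, 2.63], [-3.12, 3.12]. Speed limits (rad/s): [2.57, 2.57, 3.01, 3.14, 3.14, 3.14].

## Interface

Orientations are given as a 3x3 rotation matrix whose columns are the frame's x, y, z axes.
In Python, from station import status, viewer, robot, models gives the robot as it stands.
- The arm moves only by the shell command python3 -m handwheel 'ROWS' [FORCE]. ROWS is a JSON object of lists of equal length, an entry for each row: "dr": the turn, a rotation vector about the tool's x, y, z in degrees, a list of three; "offset": the shift along the tool's x, y, z in mm, a list of three; "claw": the gripper command: -1 is shut, 1 is fully open, values between are in proportion. A call has 1 to 20 rows; each row is the pose to reach, as a shift and turn from the pose commanded when the call began, along the tool's axes at that moment; what a row does not reach only later rows make up. A row lasts 1/12 s, in which the tool goes at most 41.7 mm and 7.16 degrees, less where a joint would pass 70% of its speed; a pose out of reach is approached as far as the arm can. A call with a gripper value outside its range is refused whole. The fingers move at their own pace and stop on an object; FORCE is the grip in N (left out, the last holds). Time passes only in rows, so rows that repeat a pose let the fingers close. It gives the time, the measured TCP pose, the force, the opening and the grip force at its end, in the units of the state.
- status.observe(): the state, without advancing time (a new reading comes with each control period).
- viewer.capture(name): name is "scene" or "top" or "wrist"; returns a dict with "frame" (400x640x3 uint8, red, green, blue), "range_z" (400x640 float32, m along the optical axis (not along the pixel's ray), 0 where there is no reading), "fx", "fy", "cx", "cy" (pixels), "k1" (the pictures are not rectified: a ray, as slopes to the right and down, at radius r is drawn at 1 + k1 r^2 times it, then the intrinsics apply), "origin" and "attitude" of the camera in the world. Camera axes: x right, y up, looking along -z (the intrinsics and any distortion apply to the point x, -y, -z); pixel columns grow to the right and rows downward; lengths in m; the calibration is good to about 2 mm. A picture is of the moment at which its call begins.
- robot.job_done(): hands the job in; it is judged then, once.
Trained networks look in a picture, given as the dict that the camera call returned (one of the last four; its "shot" number tells which), for a name from the list of things; names that differ only in an ending like _2 or _b are one class to them, and where a whole thing is asked for, a point or a joint stands for the part that bears it (a point fixed in the world has none). Each returns a list of dicts, best first, with "confidence" (0 to 1); they miss things now and then, are a little off and sometimes report something else, mostly with a low value. They report only what shows in the picture. A call takes as long as a camera call. They do not tell look-alikes from the thing itself.
- models.look_for(picture, target): "position" ([x, y, z] in m, in world coordinates, good to about 4 mm: the middle of the surface that is visible of it).
- models.regions_of(picture, target): "pixels" (400x640 bool, what is visible of it).
- models.landmark_of(picture, target): "position" ([x, y, z] in m, in world coordinates, good to about 4 mm: a listed point, or the origin of a listed thing).
The state is a dict: "t": time; "joint_pos": joint angles; "qvel": joint speeds; "joint_torque": joint torques, N m; "eef_pos": TCP position; "orientation": TCP orientation; "force": force on the tool from outside, world axes, zero at the start; "ft_torque": the same for the moment, N m; "grip_width": finger opening in m; "gripper_force": force on a finger pad.
Only numpy, scipy, OpenCV 4.12 (cv2) and the standard library are available. Lean on these libraries where they do the work, as an engineer would, in place of code of your own. Each camera call takes 0.05 s, during which the arm holds its last target. There are 200 camera calls.

## Task

One control vial has been left standing on the blue pad: set it upright in the empty pocket of the vial case, beside the other two, without dropping it. Then shut the case's clear lid fully and, only after that, swing the red-tipped clamp arm all the way down onto the lid. Leave the other things on the bench where they are.

Things in the scene. Friction and masses are not known exactly. Their poses are not given: they have to be found in the camera images.
- case: white vial case fixed to the bench, 96 x 166 mm, walls 30 mm high. Origin: centre of its underside; x points to its hinge side (back), y along it to the end with the clamp, z up. A grey insert (top 24 mm above the bench) has three 38 x 38 mm pockets in a row along y at x = -10 mm, floors 4 mm above the bench. The steel clamp bracket stands out at the +y end to y = 124 mm, 84 mm tall.
- pocket0 (a point): centre of the floor of the first pocket (case y = -51 mm)
- pocket1 (a point): centre of the floor of the middle pocket (case y = 0)
- pocket2 (a point): centre of the floor of the third pocket (case y = +51 mm, nearest the clamp)
- lid (a joint): opening angle of the clear, blue-edged hood lid, rad: 0 fully shut (stop), 1.9 fully open. Stays at any angle (hinge friction 0.12 N m, no spring). Shut, it is 36 mm high and 166 mm long (y), and reaches 100 mm from the hinge axis to its front, its top 66 mm above the bench; open, it stands up behind the pockets, outer (top) face to the back.
- lid_hinge (a point): mid-length point on the lid's hinge axis: in the case frame x = 52 mm, z = 30 mm; the axis runs along the case's y
- lid_top_front (a point): on the lid, middle of its front edge on the outer (top) face: 100 mm from the hinge axis and, shut, 36 mm above it. Axes: -x from hinge to front, y along the hinge axis, z out of the outer face. Below it a blue finger tab, 50 mm wide, 6 mm thick, its middle plane 6 mm above the hood's lower edge, stands out 14 mm from the front.
- clamp (a joint): opening angle of the clamp arm, rad: 0 fully down, its rubber foot on the shut lid (stop), about 1.6 upright, 2.2 fully open (leaning outward). Stays at any angle (hinge friction 0.12 N m, no spring).
- clamp_hinge (a point): point on the clamp arm's hinge axis, which runs along the case's x: in the case frame y = 105 mm, z = 75 mm
- clamp_grip (a point): middle of the outer face (upper face when down) of the clamp arm's red grip, 20 mm wide, 45 mm long, 10 mm thick; 87 mm along the arm from the hinge axis, 5 mm off its middle plane; the arm ends at 109 mm. Axes: -y from hinge to tip, x along the hinge axis, z out of the outer face. The arm is 16 x 8 mm; down, it lies across the lid, this face 80 mm above the bench.
- vial_red_center (a point): centre (half-way up) of the loose control vial with the red cap: a small glass bottle 24 mm in diameter and 52 mm tall, cap 20 mm in diameter on its top 14 mm, about 18 g; z along its axis, up. One of the three vials starts on the blue pad, the two others in pockets of the case.
- vial_green_center (a point): centre (half-way up) of the loose control vial with the green cap: a small glass bottle 24 mm in diameter and 52 mm tall, cap 20 mm in diameter on its top 14 mm, about 18 g; z along its axis, up. One of the three vials starts on the blue pad, the two others in pockets of the case.
- vial_blue_center (a point): centre (half-way up) of the loose control vial with the blue cap: a small glass bottle 24 mm in diameter and 52 mm tall, cap 20 mm in diameter on its top 14 mm, about 18 g; z along its axis, up. One of the three vials starts on the blue pad, the two others in pockets of the case.
- vial_red: the same vial with the red cap; origin at the centre of its underside
- vial_green: the same vial with the green cap; origin at the centre of its underside
- vial_blue: the same vial with the blue cap; origin at the centre of its underside
- pad: blue bench pad, 60 x 60 mm, 4 mm thick, fixed; origin at the centre of its underside. The left-over vial stands near its middle
- label_roll_center (a point): centre of the loose white label roll, 62 mm in diameter, 36 mm tall, standing flat: bystander
- stamp_center (a point): centre of the loose stamp, black foot 24 x 44 mm with a red handle, 54 mm tall: bystander
Mind the look-alikes: they are no part of the job. What is shaped like the vial_red but purple or yellow is not meant.

How it is judged:
By the outcome, as a careful person would: the job done as asked, in the order asked, and still so for the second after the job is handed in, with the robot touching nothing.
It also fails if it takes over 64 s, if anything falls off the work surface, if the arm or the gripper's body presses on something with over 40 N, if the wrist force passes 120 N, or if a joint passes its speed limit or range.

## Working session

There is one attempt and no reset: what is moved stays moved. The work goes in short steps, Python scripts to look and compute and a shell command to move; the robot and the scene stay as the last step left them, time stands still between calls to the robot, and variables do not carry over. Pictures are saved under pics/ and viewed, at most 10 in all, crops included, and the job is handed in when it is done.

```bash
mkdir -p pics; ls; cat > h.py <<'E'
import numpy as np, cv2
from station import status, viewer, robot, models
def save(p,n,crop=None,s=1):
    f=cv2.cvtColor(p["frame"],cv2.COLOR_RGB2BGR)
    if crop: a,b,c,d=crop; f=f[b:d,a:c]
    cv2.imwrite("pics/"+n,cv2.resize(f,None,fx=s,fy=s,interpolation=cv2.INTER_CUBIC))
def px2w(p,u,v,z=None):
    """pixel -> world, by depth or on plane z"""
    xd,yd=(u-p["cx"])/p["fx"],(v-p["cy"])/p["fy"]
    x,y=xd,yd
    for _ in range(20):
        k=1+p["k1"]*(x*x+y*y); x,y=xd/k,yd/k
    R=np.array(p["attitude"]);o=np.array(p["origin"])
    d=R@np.array([x,-y,-1.])
    t=p["range_z"][int(round(v)),int(round(u))] if z is None else (z-o[2])/d[2]
    return o+t*d
def w2px(p,w):
    c=np.array(p["attitude"]).T@(np.array(w)-np.array(p["origin"]))
    x,y=c[0]/-c[2],-c[1]/-c[2]; k=1+p["k1"]*(x*x+y*y)
    return p["cx"]+p["fx"]*x*k,p["cy"]+p["fy"]*y*k
E
python3 - <<'E'
from h import *
np.set_printoptions(precision=4,suppress=True)
for c in ["scene","top"]:
    p=viewer.capture(c); save(p,c+"0.png")
    print(c,np.array(p["origin"]))
    for n in ["case","pocket0","pocket1","pocket2","lid_hinge","lid_top_front","clamp_hinge","clamp_grip","vial_red","vial_green","vial_blue","pad","label_roll_center","stamp_center"]:
        for r in models.landmark_of(p,n)[:3]:
            print(n,np.array(r["position"]),round(r["confidence"],2),np.round(w2px(p,r["position"])))
s=status.observe();print(s)
print(robot.tcp_to_tips)
E
```

```text
pics
scene [ 0.2346 -0.4292  0.78  ]
case [ 0.535   0.1701 -0.0033] 0.58 [297. 232.]
pocket0 [0.5067 0.2106 0.0039] 0.95 [279. 224.]
pocket0 [0.5464 0.1164 0.0007] 0.89 [312. 244.]
pocket0 [0.5251 0.1624 0.    ] 0.59 [295. 235.]
pocket1 [0.5067 0.2106 0.0039] 0.95 [279. 224.]
pocket1 [0.5464 0.1164 0.0007] 0.89 [312. 244.]
pocket1 [0.5251 0.1624 0.    ] 0.59 [295. 235.]
pocket2 [0.5067 0.2106 0.0039] 0.95 [279. 224.]
pocket2 [0.5464 0.1164 0.0007] 0.89 [312. 244.]
pocket2 [0.5251 0.1624 0.    ] 0.59 [295. 235.]
lid_hinge [0.5875 0.1841 0.0312] 0.7 [313. 210.]
lid_hinge [0.5088 0.2124 0.0041] 0.4 [279. 223.]
lid_hinge [0.5451 0.1136 0.0275] 0.34 [312. 238.]
lid_top_front [0.6281 0.2008 0.1302] 0.81 [323. 170.]
lid_top_front [ 0.4828 -0.0319  0.0008] 0.25 [323. 304.]
clamp_hinge [0.5007 0.2656 0.0783] 0.9 [264. 190.]
clamp_grip [0.4882 0.2993 0.1549] 0.63 [249. 159.]
vial_red [ 0.4863 -0.0349  0.0035] 0.55 [325. 303.]
vial_red [ 0.4376 -0.1139 -0.0018] 0.49 [325. 346.]
vial_red [ 0.7377  0.2165 -0.0048] 0.48 [355. 191.]
vial_green [0.5386 0.4715 0.0183] 0.57 [246. 157.]
vial_green [0.5
[... 1539 characters left out ...]
743] 0.69 [291. 237.]
label_roll_center [0.5353 0.4661 0.0196] 0.58 [218. 224.]
stamp_center [0.5792 0.0054 0.0316] 0.7 [392. 204.]
{'t': 1.5, 'joint_pos': array([ 0.9387,  0.1808,  1.607 ,  0.    ,  1.3538, -0.2063]), 'qvel': array([ 0.0007,  0.0006, -0.0002,  0.0001, -0.0006,  0.001 ]), 'joint_torque': array([  0.0002, -43.3828, -34.2164,   0.0702,   0.0312,   0.    ]), 'eef_pos': array([0.2375, 0.5237, 0.2527]), 'orientation': array([[-0.9107,  0.413 , -0.    ],
       [ 0.413 ,  0.9107,  0.    ],
       [ 0.    , -0.    , -1.    ]]), 'force': array([-0.3265, -0.0588,  0.6027]), 'ft_torque': array([-0.007 , -0.0449,  0.059 ]), 'gripper_force': 0.0, 'grip_width': 0.08806188238237124}
0.014
```

```bash
python3 - <<'E'
from h import *
import cv2
a=cv2.imread("pics/scene0.png")[110:390,190:450]
cv2.imwrite("pics/scene0c.png",cv2.resize(a,None,fx=2.1,fy=2.1,interpolation=cv2.INTER_CUBIC))
E
```

```text
(no output)
```

View pics/scene0c.png

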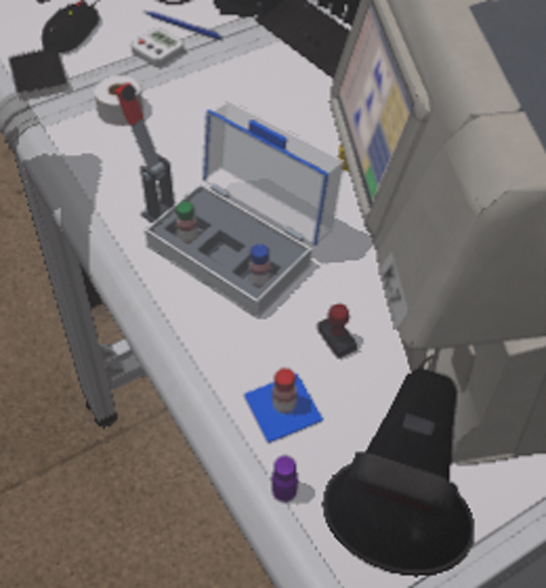

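View pics/top0.png

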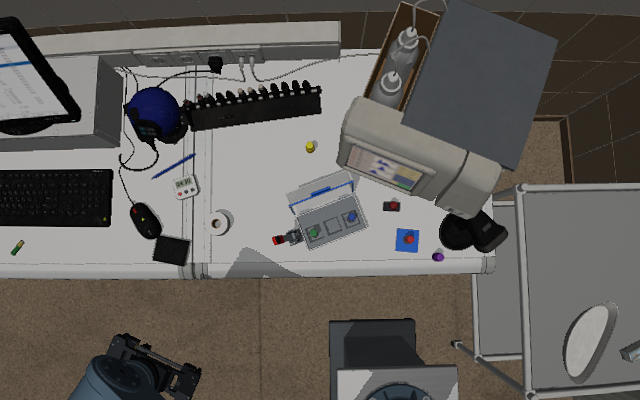

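The red vial on the pad is at scene px (325,300). Look-alikes are purple (325,338), yellow (~353,185), and the green (278,215) and blue (313,232) vials already in the case. I choose the red-capped one on the pad, which goes in the empty middle pocket (295,228). Next I check clearances and take the close crop.

```bash
python3 - <<'E'
from h import *
np.set_printoptions(precision=3,suppress=True,linewidth=160)
p=viewer.capture("scene"); save(p,"vial_crop.png",(285,260,365,370),5)
pts=[]
for c in ["top","scene"]:
    q=p if c=="scene" else viewer.capture("top")
    v,u=np.mgrid[0:400,0:640]
    x0=(u-q["cx"])/q["fx"];y0=(v-q["cy"])/q["fy"];x,y=x0,y0
    for _ in range(15):
        k=1+q["k1"]*(x*x+y*y);x,y=x0/k,y0/k
    d=q["range_z"]; P=np.stack([x*d,-y*d,-d],-1)@np.array(q["attitude"]).T+np.array(q["origin"])
    pts.append(P[d>0])
P=np.concatenate(pts)
# height map max (cm) on 4cm grid: rows x 0.36..0.84, cols y 0.40..-0.28
xs=np.arange(.36,.84,.04);ys=np.arange(.40,-.28,-.04)
print("y   ",(ys*100).round().astype(int))
for X in xs:
    print(round(X,2),[int(100*max([0,*P[(abs(P[:,0]-X)<.02)&(abs(P[:,1]-Y)<.02)&(P[:,2]<1)][:,2]])) for Y in ys])
E
```

```text
y    [ 40  36  32  28  24  20  16  12   8   4   0  -4  -8 -12 -16 -20 -24]
0.36 [0, 0, 0, 0, 0, 0, 0, 0, 0, 0, 0, 0, 0, 0, 0, 0, 0]
0.4 [0, 0, 0, 0, 0, 0, 0, 0, 0, 0, 0, 0, 0, 0, 0, 0, 0]
0.44 [0, 0, 0, 0, 0, 0, 0, 0, 0, 0, 0, 0, 1, 5, 16, 17, 0]
0.48 [0, 0, 17, 18, 8, 5, 3, 3, 0, 0, 0, 5, 1, 2, 17, 18, 17]
0.52 [0, 0, 0, 16, 8, 6, 2, 5, 3, 0, 0, 0, 22, 26, 25, 18, 17]
0.56 [0, 0, 0, 13, 13, 3, 3, 6, 3, 1, 5, 22, 32, 34, 34, 17, 3]
0.6 [0, 0, 0, 13, 13, 14, 14, 13, 20, 27, 33, 35, 36, 36, 36, 36, 0]
0.64 [0, 0, 0, 0, 12, 12, 23, 29, 34, 35, 36, 36, 36, 36, 36, 36, 0]
0.68 [0, 0, 0, 0, 0, 0, 33, 36, 36, 36, 36, 36, 36, 36, 36, 36, 36]
0.72 [0, 0, 0, 0, 5, 5, 34, 36, 36, 36, 36, 36, 36, 36, 36, 36, 36]
0.76 [0, 0, 0, 0, 5, 5, 0, 36, 34, 34, 36, 36, 36, 36, 36, 36, 36]
0.8 [1, 1, 1, 0, 0, 0, 0, 0, 29, 33, 36, 36, 36, 36, 36, 36, 36]
```

View pics/vial_crop.png

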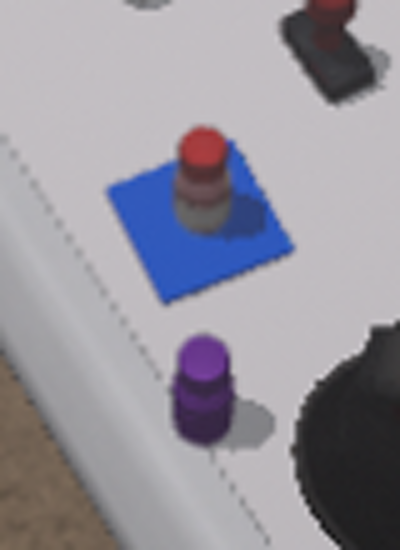

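```bash
cat > clr.py <<'E'
from h import *
def cloud():
    out=[]
    for c in ["top","scene"]:
        q=viewer.capture(c); d=q["range_z"]; v,u=np.mgrid[0:400,0:640]
        pix=np.stack([u,v],-1).reshape(-1,1,2).astype(float)
        x0=(u-q["cx"])/q["fx"];y0=(v-q["cy"])/q["fy"];x,y=x0,y0
        for _ in range(15):
            k=1+q["k1"]*(x*x+y*y);x,y=x0/k,y0/k
        out.append((np.stack([x*d,-y*d,-d],-1)@np.array(q["attitude"]).T+np.array(q["origin"]))[d>0])
    return np.concatenate(out)
def clear(P,c,yaw,zb,ztop=.5):
    """distance from body rectangle (187 along yaw dir, 75 across) at c to points above zb"""
    Q=P[(P[:,2]>zb)&(P[:,2]<ztop)]-np.array([*c,0]); Q=Q[np.hypot(Q[:,0],Q[:,1])<.25]
    a=np.deg2rad(yaw); s=abs(Q[:,0]*np.cos(a)+Q[:,1]*np.sin(a))-.0935; t=abs(-Q[:,0]*np.sin(a)+Q[:,1]*np.cos(a))-.0375
    m=np.where((s>0)&(t>0),np.hypot(s,t),np.maximum(s,t)); i=m.argmin()
    return round(m[i]*1000),np.round(Q[i]+np.array([*c,0]),3)
E
python3 - <<'E'
from clr import *
P=cloud(); np.save("P.npy",P)
for y in range(40,180,5): print(y,"pad",*clear(P,(.4858,-.034),y,.085),"  pocket",*clear(P,(.5253,.1645),y,.085))
xs=np.arange(.42,.62,.02)
for X in xs: print(round(X,2),[int(100*max([0,*P[(abs(P[:,0]-X)<.01)&(abs(P[:,1]-Y)<.01)&(P[:,2]<1)][:,2]])) for Y in np.arange(.1,-.2,-.02)])
E
```

```text
40 pad 4 [ 0.584 -0.006  0.2  ]   pocket -18 [0.595 0.199 0.13 ]
45 pad 11 [0.588 0.002 0.196]   pocket -17 [0.593 0.204 0.127]
50 pad 18 [0.592 0.011 0.198]   pocket -16 [0.59  0.211 0.129]
55 pad 24 [0.592 0.011 0.198]   pocket -15 [0.588 0.216 0.127]
60 pad 32 [0.594 0.014 0.201]   pocket -13 [0.586 0.221 0.124]
65 pad 32 [ 0.495 -0.164  0.142]   pocket -12 [0.583 0.228 0.131]
70 pad 29 [ 0.503 -0.16   0.163]   pocket -8 [0.581 0.235 0.132]
75 pad 24 [ 0.524 -0.131  0.22 ]   pocket -5 [0.578 0.241 0.132]
80 pad 17 [ 0.524 -0.131  0.22 ]   pocket -3 [0.514 0.258 0.086]
85 pad 9 [ 0.524 -0.131  0.22 ]   pocket -1 [0.514 0.258 0.086]
90 pad 3 [ 0.526 -0.127  0.219]   pocket 0 [0.514 0.258 0.086]
95 pad -3 [ 0.528 -0.12   0.221]   pocket 1 [0.514 0.258 0.086]
100 pad -7 [ 0.531 -0.114  0.221]   pocket 1 [0.514 0.258 0.086]
105 pad -9 [ 0.535 -0.108  0.219]   pocket 0 [0.514 0.258 0.086]
110 pad -12 [ 0.537 -0.102  0.219]   pocket -1 [0.514 0.258 0.086]
115 pad -14 [ 0.54  -0.096  0.219]   pocket -4 [0.514 0.258 0.086]
120 pad -16 [ 0.543 -0.091  0.222]   pocket -1 [0.514 0.258 0.086]

[... 628 characters left out ...]
4  0.217]   pocket -16 [0.604 0.172 0.129]
175 pad -18 [ 0.559 -0.06   0.218]   pocket -18 [0.602 0.177 0.128]
0.42 [0, 0, 0, 0, 0, 0, 0, 0, 0, 0, 3, 4, 0, 0, 0, 0]
0.44 [0, 0, 0, 0, 0, 0, 0, 0, 0, 0, 5, 5, 0, 0, 15, 16]
0.46 [0, 0, 0, 0, 0, 0, 0, 0, 0, 0, 0, 0, 2, 2, 17, 17]
0.48 [0, 0, 0, 0, 0, 0, 5, 6, 0, 0, 0, 1, 3, 16, 17, 17]
0.5 [3, 0, 0, 0, 0, 0, 5, 5, 0, 0, 0, 1, 4, 17, 18, 17]
0.52 [3, 3, 0, 0, 0, 0, 0, 0, 0, 0, 0, 23, 23, 17, 18, 18]
0.54 [6, 3, 0, 0, 0, 0, 0, 0, 0, 24, 25, 27, 28, 26, 18, 17]
0.56 [5, 3, 0, 0, 5, 5, 1, 0, 25, 28, 30, 33, 33, 33, 22, 2]
0.58 [3, 0, 0, 0, 5, 20, 25, 24, 28, 33, 34, 35, 35, 35, 28, 0]
0.6 [3, 0, 0, 21, 25, 28, 33, 33, 34, 35, 36, 36, 36, 36, 35, 35]
```

```bash
python3 -m handwheel '{"dr":[[0,0,0],[0,0,0],[0,0,0],[0,0,0],[0,0,0],[0,0,0],[0,0,0],[0,0,0],[0,0,0],[0,0,0],[0,0,0],[0,0,0],[0,0,0],[0,0,0],[0,0,0],[0,0,0],[0,0,0],[0,0,0],[0,0,0]],"offset":[[-457,-405,60],[-457,-405,60],[-457,-405,60],[-457,-405,60],[-457,-405,60],[-457,-405,60],[-457,-405,60],[-457,-405,60],[-457,-405,60],[-457,-405,60],[-457,-405,60],[-457,-405,60],[-457,-405,60],[-457,-405,60],[-457,-405,60],[-457,-405,60],[-457,-405,60],[-457,-405,60],[-457,-405,60]],"claw":[0.3,0.3,0.3,0.3,0.3,0.3,0.3,0.3,0.3,0.3,0.3,0.3,0.3,0.3,0.3,0.3,0.3,0.3,0.3]}' 10
cat > look.py <<'E'
from h import *
import sys
np.set_printoptions(precision=4,suppress=True)
def tool(w):
    s=status.observe(); return np.round(np.array(s["orientation"]).T@(np.array(w)-s["eef_pos"])*1000,1)
E
python3 - <<'E'
from look import *
p=viewer.capture("wrist"); save(p,"w1.png")
for n in ["vial_red","vial_red_center","pad"]:
    for r in models.landmark_of(p,n)[:2]: print(n,np.array(r["position"]),round(r["confidence"],2),np.round(w2px(p,r["position"])),tool(r["position"]))
E
```

```text
t: 3.28
eef_pos: [0.4859, -0.0328, 0.1927]
orientation: [[-0.911, 0.412, -0.0], [0.412, 0.911, 0.0], [0.0, 0.0, -1.0]]
force: [0.9, 0.5, -1.0]
grip_width: 0.0571
gripper_force: 0.0
vial_red [ 0.4902 -0.034   0.0049] 0.86 [319. 181.] [ -4.3   0.4 188. ]
vial_red [ 0.4376 -0.1152 -0.0014] 0.78 [223. 166.] [ 10.2 -95.2 194.3]
vial_red_center [ 0.4826 -0.0375  0.0294] 0.96 [312. 181.] [  1.4  -5.8 163.5]
vial_red_center [ 0.4415 -0.1122  0.0273] 0.6 [220. 174.] [  8.1 -90.8 165.6]
pad [ 0.4836 -0.031  -0.0019] 0.81 [319. 173.] [  3.3   0.6 194.8]
```

View pics/w1.png

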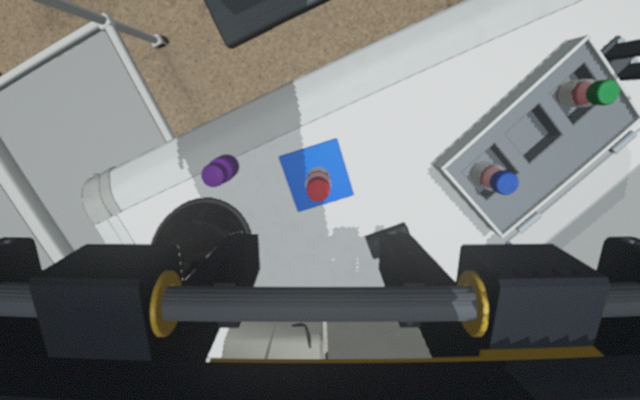

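The wrist view shows the red-capped vial on the pad, cap top at px (317,188), with purple to its left at (220,170). The middle pocket at (533,130) is empty. I'll take the cap-top position from the pixels.

```bash
python3 - <<'E'
from look import *
p=viewer.capture("wrist"); f=p["frame"].astype(int)
m=(f[...,0]>130)&(f[...,1]<80)&(f[...,2]<80); m[:150]=0;m[215:]=0;m[:,:295]=0;m[:,345:]=0
v,u=np.nonzero(m); W=np.array([px2w(p,a,b) for a,b in zip(u,v)]); print(len(u),u.mean(),v.mean(),W[:,2].max())
T=W[W[:,2]>.052]; print(len(T),T.mean(0),(T.max(0)+T.min(0))/2,tool((T.max(0)+T.min(0))/2))
f2=p["frame"]
# pocket1 centre: dark opening; landmark
for n in ["pocket1","lid_hinge","case"]:
    for r in models.landmark_of(p,n)[:3]: print(n,np.array(r["position"]),round(r["confidence"],2),np.round(w2px(p,r["position"])))
p=viewer.capture("scene");f=p["frame"].astype(int);m=(f[...,0]>130)&(f[...,1]<80)&(f[...,2]<80);m[:280]=0;m[320:]=0;m[:,:310]=0;m[:,345:]=0
v,u=np.nonzero(m);W=np.array([px2w(p,a,b) for a,b in zip(u,v)]);T=W[W[:,2]>.05];print(len(T),T.mean(0))
E
```

```text
323 317.6625386996904 189.01547987616098 0.3257162034921484
323 [ 0.4853 -0.0334  0.0572] [ 0.4589 -0.0232  0.1901] [29.  -2.3  2.8]
pocket1 [0.5465 0.1132 0.003 ] 0.76 [477. 171.]
pocket1 [0.528  0.163  0.0036] 0.72 [520. 134.]
pocket1 [ 0.5081  0.2135 -0.0002] 0.7 [561.  93.]
lid_hinge [0.5852 0.1887 0.0319] 0.69 [579. 182.]
case [ 0.5392  0.1645 -0.0033] 0.66 [520. 143.]
case [0.5113 0.2159 0.0038] 0.55 [567.  95.]Traceback (most recent call last):
  File "<stdin>", line 11, in <module>
IndexError: too many indices for array: array is 1-dimensional, but 2 were indexed
```

```bash
python3 -m handwheel '{"dr":[[0,0,0],[0,0,0],[0,0,0],[0,0,0],[0,0,0],[0,0,0],[0,0,0],[0,0,0],[0,0,0],[0,0,0],[0,0,0],[0,0,0],[0,0,0],[0,0,0],[0,0,0],[0,0,0]],"offset":[[0,-1,40],[0,-1,80],[0,-1,110],[0,-1,130],[0,-1,145],[0,-1,151],[0,-1,151],[0,-1,151],[0,-1,151],[0,-1,151],[0,-1,151],[0,-1,151],[0,-1,151],[0,-1,151],[0,-1,151],[0,-1,151]],"claw":[0.3,0.3,0.3,0.3,0.3,0.3,0.3,-0.1,-0.3,-0.5,-0.7,-0.7,-0.7,-0.7,-0.7,-0.7]}' 10
```

```text
t: 5.07
eef_pos: [0.4865, -0.035, 0.0422]
orientation: [[-0.911, 0.413, 0.001], [0.413, 0.911, -0.0], [-0.001, 0.0, -1.0]]
force: [-0.6, 1.0, 5.1]
grip_width: 0.023
gripper_force: 10.0
```

```bash
python3 -m handwheel '{"dr":[[0,0,0],[0,0,0],[0,0,0],[0,0,0],[0,0,-5],[0,0,-10],[0,0,-15],[0,0,-20],[0,0,-25],[0,0,-30],[0,0,-32],[0,0,-32],[0,0,-32],[0,0,-32],[0,0,-32]],"offset":[[0,0,-20],[0,0,-50],[0,0,-80],[0,0,-100],[4,18,-100],[11,46,-100],[19,80,-100],[27,114,-100],[34,148,-100],[41,175,-100],[45,192,-100],[46,197,-100],[46,197,-100],[46,197,-100],[46,197,-100]],"claw":[-0.7,-0.7,-0.7,-0.7,-0.7,-0.7,-0.7,-0.7,-0.7,-0.7,-0.7,-0.7,-0.7,-0.7,-0.7]}'
python3 - <<'E'
from look import *
print(status.observe()["eef_pos"],status.observe()["orientation"])
for c in ["scene","top","wrist"]:
    p=viewer.capture(c)
    if c!="top": save(p,"p_"+c+".png",(250,130,400,260) if c=="scene" else None,4 if c=="scene" else 1)
    for n in ["pocket1","vial_red","case"]:
        for r in models.landmark_of(p,n)[:3]: print(c,n,np.array(r["position"]),round(r["confidence"],2),np.round(w2px(p,r["position"])))
E
```

```text
t: 6.32
eef_pos: [0.5252, 0.1624, 0.1414]
orientation: [[-0.991, -0.13, -0.001], [-0.13, 0.991, -0.0], [0.001, -0.0, -1.0]]
force: [0.6, -0.4, -0.2]
grip_width: 0.0232
gripper_force: 10.0
[0.5252 0.1624 0.1414] [[-0.9915 -0.1305 -0.0008]
 [-0.1305  0.9915 -0.0004]
 [ 0.0009 -0.0003 -1.    ]]
scene pocket1 [0.5087 0.2108 0.0041] 0.88 [279. 224.]
scene pocket1 [0.5269 0.1637 0.0021] 0.81 [295. 234.]
scene vial_red [0.5267 0.1626 0.1022] 0.67 [294. 205.]
scene vial_red [ 0.7383  0.2166 -0.0065] 0.44 [355. 191.]
scene vial_red [0.5392 0.4684 0.02  ] 0.28 [246. 157.]
scene case [ 0.5344  0.1675 -0.0013] 0.59 [297. 232.]
top pocket1 [0.5237 0.1662 0.0037] 0.8 [331. 227.]
top pocket1 [0.5081 0.2129 0.0021] 0.65 [313. 233.]
top pocket1 [0.5757 0.0045 0.0313] 0.63 [392. 205.]
top vial_red [ 0.4442 -0.1084 -0.0052] 0.48 [434. 254.]
top vial_red [0.7362 0.2208 0.0006] 0.45 [309. 149.]
wrist pocket1 [0.5239 0.1615 0.0024] 0.92 [316. 186.]
wrist pocket1 [0.5433 0.1157 0.0035] 0.62 [260. 202.]
wrist pocket1 [ 0.5097  0.2138 -0.0024] 0.62 [380. 177.]
wrist vial_red [0.5332 0.159  0.1063] 0.7 [308. 247.]
wrist vial_red [ 0.5386  0.1693 -0.0029] 0.44 [323. 202.]
wrist case [ 0.5399  0.1673 -0.0064] 0.9 [321. 202.]
```

View pics/p_scene.png

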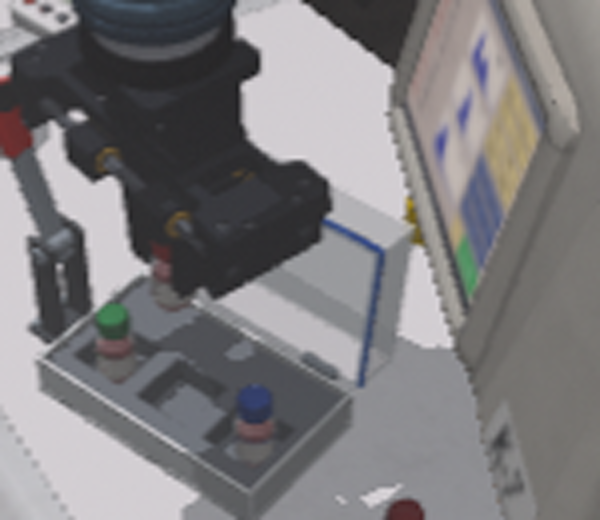

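View pics/p_wrist.png

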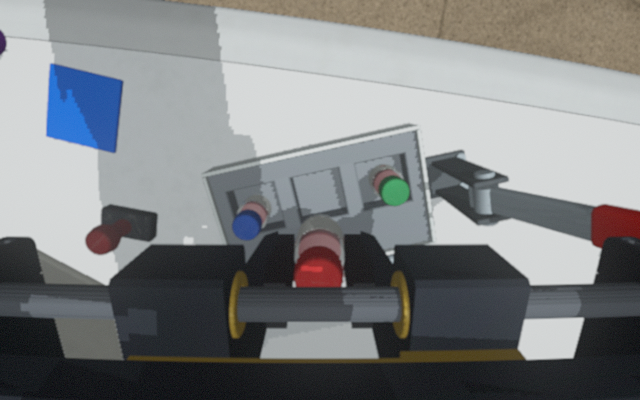

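The vial is held upright over the middle pocket (wrist px ~(320,192), red cap (318,265)), with green and blue in the outer ones. Lowering it now.

```bash
python3 -m handwheel '{"dr":[[0,0,0],[0,0,0],[0,0,0],[0,0,0],[0,0,0],[0,0,0],[0,0,0],[0,0,0],[0,0,0],[0,0,0]],"offset":[[-1,2,20],[-1,2,45],[-1,2,60],[-1,2,70],[-1,2,80],[-1,2,87],[-1,2,93],[-1,2,97],[-1,2,98.5],[-1,2,98.5]],"claw":[-0.7,-0.7,-0.7,-0.7,-0.7,-0.7,-0.7,-0.7,-0.7,-0.7]}'
```

```text
t: 7.75
eef_pos: [0.5263, 0.1657, 0.0432]
orientation: [[-0.991, -0.132, 0.0], [-0.132, 0.991, 0.0], [-0.0, 0.0, -1.0]]
force: [-0.7, -0.4, -0.0]
grip_width: 0.023
gripper_force: 10.0
```

```bash
python3 -m handwheel '{"dr":[[0,0,0],[0,0,0],[0,0,0],[0,0,0],[0,0,0],[0,0,0],[0,0,0],[0,0,0],[0,0,0],[0,0,0],[0,0,0],[0,0,0],[0,0,0]],"offset":[[0,0,1],[0,0,1],[0,0,1],[0,0,1],[0,0,1],[0,0,1],[0,0,1],[0,0,-3],[0,0,-10],[0,0,-25],[0,0,-60],[0,0,-100],[0,0,-130]],"claw":[-0.7,-0.7,-0.42,-0.36,-0.3,-0.26,-0.26,-0.26,-0.26,-0.26,-0.26,-0.26,-0.26]}'
python3 - <<'E'
from look import *
for c in ["scene","wrist"]:
    p=viewer.capture(c); 
    if c=="wrist": save(p,"rel.png")
    for n in ["vial_red","vial_red_center","vial_blue_center","vial_green_center","lid_top_front","lid_hinge","clamp_grip"]:
        for r in models.landmark_of(p,n)[:2]: print(c,n,np.array(r["position"]),round(r["confidence"],2))
print(status.observe()["eef_pos"])
E
```

```text
t: 8.83
eef_pos: [0.5267, 0.1658, 0.1765]
orientation: [[-0.991, -0.132, 0.002], [-0.132, 0.991, 0.0], [-0.002, -0.0, -1.0]]
force: [0.9, 0.2, 1.9]
grip_width: 0.0329
gripper_force: 0.0
scene vial_red [ 0.4425 -0.1127 -0.0022] 0.52
scene vial_red [ 0.7343  0.2163 -0.0062] 0.51
scene vial_red_center [ 0.4416 -0.1155  0.0293] 0.75
scene vial_red_center [0.5244 0.1686 0.0287] 0.69
scene vial_blue_center [0.6306 0.2015 0.129 ] 0.56
scene vial_blue_center [0.5418 0.1113 0.0256] 0.46
scene vial_green_center [0.5135 0.2153 0.0298] 0.47
scene lid_top_front [0.6314 0.2034 0.1279] 0.82
scene lid_hinge [0.5885 0.1822 0.0318] 0.78
scene lid_hinge [0.537  0.4715 0.018 ] 0.53
scene clamp_grip [0.4876 0.302  0.1546] 0.81
scene clamp_grip [0.5108 0.2124 0.028 ] 0.35
wrist vial_red [ 0.4402 -0.1163 -0.0019] 0.71
wrist vial_red [0.5317 0.1673 0.0053] 0.57
wrist vial_red_center [0.526  0.1688 0.0303] 0.79
wrist vial_blue_center [0.551  0.1141 0.0284] 0.95
wrist vial_green_center [0.5117 0.2133 0.0349] 0.71
wrist lid_hinge [0.5842 0.187  0.0325] 0.69
wrist clamp_grip [0.492  0.2988 0.154 ] 0.95
[0.5261 0.1657 0.173 ]
```

View pics/rel.png

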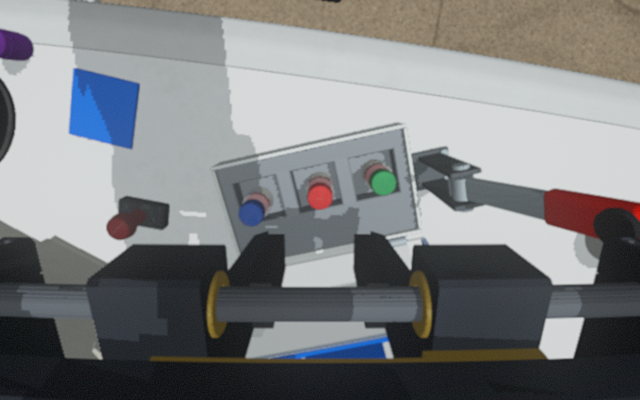

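All three vials stand upright in the pockets: blue (252,212), red (320,195), green (383,182). Now I check clearance for pushing the lid from behind.

```bash
python3 - <<'E'
from clr import *
P=np.load("P.npy")
O=np.array([.5345,.168]);a=np.deg2rad(19.1);ex=np.array([np.cos(a),np.sin(a)]);ey=np.array([-ex[1],ex[0]])
for y in (97,80,60,40,19): print("here",y,clear(P,(.526,.166),y,.23), clear(P,(.56,.24),y,.23))
for Y in (40,50,60):
  for yaw in (19,30,0): 
    c=O+.134*ex+Y/1000*ey; print(Y,yaw,c.round(4),clear(P,c,yaw,.155))
from look import *
s=status.observe();print(s["joint_pos"],s["t"])
E
```

```text
here 97 (54, array([0.624, 0.056, 0.23 ])) (50, array([0.658, 0.144, 0.231]))
here 80 (76, array([0.613, 0.031, 0.231])) (73, array([0.65 , 0.116, 0.231]))
here 60 (88, array([0.658, 0.144, 0.231])) (95, array([0.658, 0.144, 0.231]))
here 40 (63, array([0.66 , 0.148, 0.233])) (98, array([0.66 , 0.148, 0.233]))
here 19 (36, array([0.658, 0.144, 0.231])) (82, array([0.663, 0.149, 0.233]))
40 19 [0.648  0.2496] (58, array([0.501, 0.29 , 0.156]))
40 30 [0.648  0.2496] (52, array([0.656, 0.15 , 0.209]))
40 0 [0.648  0.2496] (53, array([0.502, 0.292, 0.157]))
50 19 [0.6448 0.2591] (50, array([0.501, 0.29 , 0.156]))
50 30 [0.6448 0.2591] (62, array([0.656, 0.15 , 0.209]))
50 0 [0.6448 0.2591] (49, array([0.502, 0.292, 0.157]))
60 19 [0.6415 0.2685] (43, array([0.502, 0.292, 0.157]))
60 30 [0.6415 0.2685] (54, array([0.501, 0.29 , 0.156]))
60 0 [0.6415 0.2685] (46, array([0.502, 0.292, 0.157]))
[ 0.0899  0.2148  1.7379  0.      1.1893 -1.6136] 9.6333
```

```bash
python3 -m handwheel '{"dr":[[0,0,7],[0,0,14],[0,0,21],[0,0,28],[0,0,35],[0,0,42],[0,0,49],[0,0,56],[0,0,63],[0,0,70],[0,0,77],[0,0,78.4],[0,0,78.4],[0,0,78.4],[0,0,78.4],[0,0,78.4],[0,0,78.4],[0,0,78.4]],"offset":[[0,0,-15],[0,0,-35],[0,0,-35],[-10,5,-35],[-30,15,-35],[-50,25,-35],[-70,35,-35],[-90,45,-35],[-110,56,-35],[-125,64,-35],[-132,67,-35],[-132,67,-35],[-132,67,-35],[-132,67,-10],[-132,67,20],[-132,67,45],[-132,67,54],[-132,67,54]],"claw":[-1,-1,-1,-1,-1,-1,-1,-1,-1,-1,-1,-1,-1,-1,-1,-1,-1,-1]}'
python3 - <<'E'
from look import *
s=status.observe();print(s["eef_pos"],s["joint_pos"])
p=viewer.capture("scene"); save(p,"lid.png",(250,130,400,260),4)
E
```

```text
t: 11.13
eef_pos: [0.6457, 0.2487, 0.1161]
orientation: [[-0.331, 0.944, -0.006], [0.944, 0.331, -0.001], [0.001, -0.006, -1.0]]
force: [-0.8, 0.3, 0.9]
grip_width: 0.0005
gripper_force: 0.0
[0.6457 0.2487 0.1161] [ 0.1966  0.5705  1.3768 -0.0001  1.2004 -0.1404]
```

View pics/lid.png

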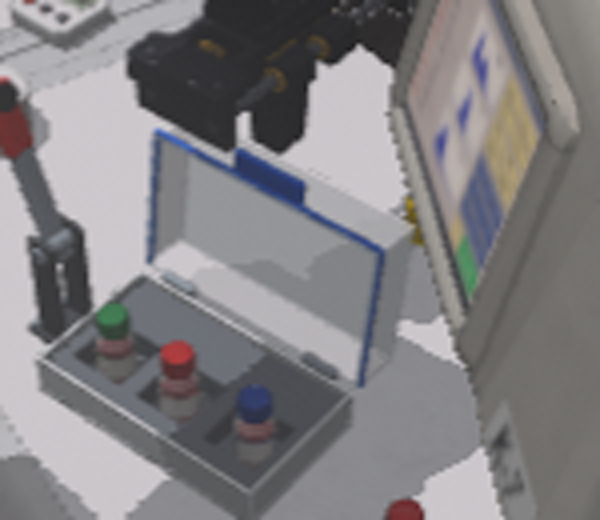

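```bash
python3 -m handwheel '{"dr":[[0,0,0],[0,0,0],[0,0,0],[0,0,0],[0,0,0],[0,0,0],[0,0,0],[0,0,0],[0,0,0],[0,0,0],[0,0,0],[0,0,0],[0,0,0],[0,0,0],[0,0,0],[0,0,0],[0,0,0],[0,0,0]],"offset":[[0,-8,-1],[0,-16,-3],[0,-24,-6],[0,-32,-10],[0,-40,-13],[0,-49,-15],[0,-57,-15.5],[0,-66,-15.5],[0,-75,-15],[0,-84,-13],[0,-92,-10],[0,-100,-7],[0,-108,-3],[0,-115,2],[0,-122,8],[0,-128,14],[0,-132,19],[0,-132,19]],"claw":[-1,-1,-1,-1,-1,-1,-1,-1,-1,-1,-1,-1,-1,-1,-1,-1,-1,-1]}'
python3 - <<'E'
from look import *
s=status.observe();print(s["eef_pos"],s["force"])
for c in ("scene","top"):
    p=viewer.capture(c)
    for n in ["lid_top_front","vial_red_center"]:
        for r in models.landmark_of(p,n)[:2]: print(n,np.array(r["position"]),round(r["confidence"],2))
E
```

```text
t: 12.68
eef_pos: [0.5215, 0.2057, 0.0983]
orientation: [[-0.329, 0.944, -0.004], [0.944, 0.329, -0.001], [0.001, -0.004, -1.0]]
force: [-0.1, -0.6, 0.1]
grip_width: -0.0001
gripper_force: 0.0
[0.5215 0.2057 0.0983] [-0.0957 -0.6247  0.0524]
lid_top_front [0.4999 0.1524 0.095 ] 0.62
vial_red_center [ 0.4407 -0.111   0.0313] 0.55
vial_red_center [0.7416 0.2174 0.0277] 0.53
lid_top_front [0.4999 0.1522 0.0946] 0.76
vial_red_center [0.7356 0.219  0.0221] 0.63
vial_red_center [ 0.4392 -0.1091  0.0248] 0.5
```

```bash
python3 -m handwheel '{"dr":[[0,0,0],[0,0,0],[0,0,0],[0,0,0],[0,0,0],[0,0,0]],"offset":[[0,-4,5],[0,-7,10],[0,-9,14],[0,-10,17],[0,-10,19],[0,-10,19]],"claw":[-1,-1,-1,-1,-1,-1]}'
```

```text
t: 13.48
eef_pos: [0.5136, 0.2028, 0.0807]
orientation: [[-0.329, 0.944, -0.001], [0.944, 0.329, -0.0], [0.0, -0.001, -1.0]]
force: [0.1, 0.1, 0.8]
grip_width: 0.0003
gripper_force: 0.0
```

```bash
python3 -m handwheel '{"dr":[[0,0,0],[0,0,0],[0,0,0],[0,0,0]],"offset":[[0,0,1],[0,0,2],[0,0,2.5],[0,0,2.5]],"claw":[-1,-1,-1,-1]}'; python3 - <<'E'
from look import *
for c in ("scene","top"):
    p=viewer.capture(c)
    for n in ["lid_top_front"]:
        for r in models.landmark_of(p,n)[:2]: print(n,np.array(r["position"]),round(r["confidence"],2))
E
```

```text
t: 13.82
eef_pos: [0.5142, 0.203, 0.0802]
orientation: [[-0.329, 0.944, -0.0], [0.944, 0.329, -0.0], [-0.0, -0.0, -1.0]]
force: [-7.2, -1.5, 15.9]
grip_width: 0.0004
gripper_force: 7.6
lid_top_front [0.5736 0.0041 0.0296] 0.63
lid_top_front [0.4889 0.1514 0.0697] 0.6
lid_top_front [0.4867 0.1499 0.0704] 0.76
```

```bash
python3 -m handwheel '{"dr":[[0,0,0],[0,0,0],[0,0,0],[0,0,0],[0,0,0],[0,0,0],[0,0,0],[0,0,0],[0,0,0],[0,0,0],[0,0,0],[0,0,0],[0,0,0],[0,0,0]],"offset":[[0,0,-20],[0,0,-60],[0,0,-100],[0,0,-130],[0,0,-135],[30,8,-135],[65,8,-135],[100,8,-135],[125,8,-135],[133,8,-135],[133,8,-135],[133,8,-110],[133,8,-84],[133,8,-84]],"claw":[-1,-1,-1,-1,-1,-1,-1,-1,-1,-1,-1,-1,-1,-1]}'; python3 - <<'E'
from look import *
s=status.observe();print(s["eef_pos"],s["force"])
for c in ("scene","top"):
    p=viewer.capture(c)
    if c=="scene": save(p,"cl.png",(220,130,370,260),4)
    for n in ["lid_top_front","clamp_grip","clamp_hinge"]:
        for r in models.landmark_of(p,n)[:1]: print(n,np.array(r["position"]),round(r["confidence"],2),tool(r["position"]))
E
```

```text
t: 15.18
eef_pos: [0.4755, 0.3285, 0.1575]
orientation: [[-0.328, 0.945, -0.008], [0.945, 0.328, -0.004], [-0.001, -0.009, -1.0]]
force: [-1.6, -0.4, -0.7]
grip_width: -0.0001
gripper_force: 0.0
[0.4755 0.3285 0.1575] [-1.5548 -0.4257 -0.7426]
lid_top_front [0.4897 0.1515 0.0686] 0.9 [-172.2  -46.9   93.5]
clamp_grip [0.4857 0.3001 0.1534] 0.54 [-30.8  -3.2   9.9]
clamp_hinge [0.4998 0.2659 0.074 ] 0.66 [-68.   -1.8  90.1]
lid_top_front [0.4897 0.1504 0.0696] 0.61 [-174.1  -49.6   94.7]
clamp_grip [0.4893 0.2927 0.1563] 0.47 [-39.7  -2.9   8.1]
clamp_hinge [0.4974 0.2639 0.0757] 0.66 [-69.7  -4.7  88.4]
```

View pics/cl.png

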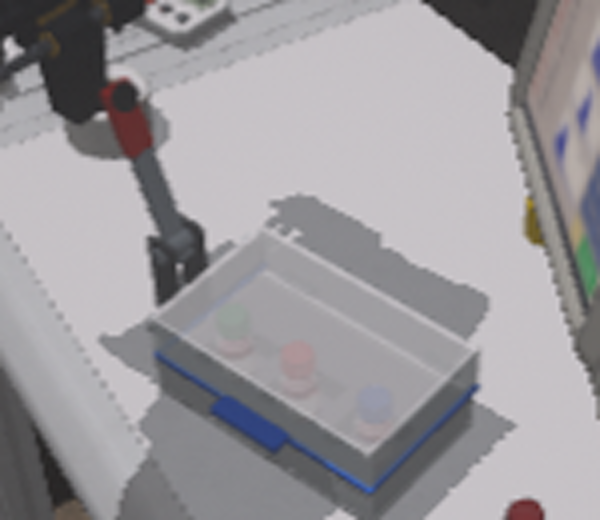

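The lid is shut over all three vials, and the finger sits outside the clamp grip (crop px (75,90) versus grip (125,120)). Swinging the clamp.

```bash
python3 -m handwheel '{"dr":[[0,0,0],[0,0,0],[0,0,0],[0,0,0],[0,0,0],[0,0,0],[0,0,0],[0,0,0],[0,0,0],[0,0,0],[0,0,0],[0,0,0],[0,0,0],[0,0,0],[0,0,0],[0,0,0],[0,0,0],[0,0,0],[0,0,0]],"offset":[[-10,-3,-2],[-20,-3,-4],[-28,-3,-5],[-37,-3,-8],[-45,-3,-10],[-53,-3,-11],[-61,-3,-12],[-69,-3,-11],[-77,-3,-10],[-85,-3,-8],[-92,-3,-5],[-99,-3,-1],[-106,-3,3],[-112,-3,8],[-118,-3,13],[-123,-3,19],[-128,-3,26],[-132,-3,33],[-132,-3,33]],"claw":[-1,-1,-1,-1,-1,-1,-1,-1,-1,-1,-1,-1,-1,-1,-1,-1,-1,-1,-1]}'; python3 - <<'E'
from look import *
s=status.observe();print(s["eef_pos"],s["force"])
for c in ("scene","top"):
    p=viewer.capture(c)
    for n in ["lid_top_front","clamp_grip","clamp_hinge"]:
        for r in models.landmark_of(p,n)[:1]: print(n,np.array(r["position"]),round(r["confidence"],2),tool(r["position"]))
E
```

```text
t: 17.17
eef_pos: [0.5176, 0.2045, 0.1277]
orientation: [[-0.328, 0.945, -0.003], [0.945, 0.328, -0.001], [0.0, -0.003, -1.0]]
force: [-0.1, 0.5, -0.1]
grip_width: 0.0003
gripper_force: 0.0
[0.5176 0.2045 0.1277] [-0.1458  0.5207 -0.1081]
lid_top_front [0.4856 0.1522 0.0729] 0.96 [-39.5 -47.8  56.1]
clamp_grip [0.5237 0.1975 0.1141] 0.6 [-9.4  2.7 15.2]
clamp_hinge [0.4995 0.2669 0.0736] 0.58 [64.1  2.5 56. ]
lid_top_front [0.4916 0.1514 0.0686] 0.82 [-42.4 -43.3  61.3]
clamp_hinge [0.4894 0.1503 0.0728] 0.28 [-42.7 -45.8  57.2]
```

```bash
python3 -m handwheel '{"dr":[[0,0,0],[0,0,0],[0,0,0],[0,0,0],[0,0,0],[0,0,0],[0,0,0],[0,0,0],[0,0,0]],"offset":[[-2,0,5],[-3,0,10],[-5,0,16],[-6,0,22],[-7,0,28],[-8,0,32],[-8,0,34],[-8,0,35],[-8,0,35]],"claw":[-1,-1,-1,-1,-1,-1,-1,-1,-1]}'
```

```text
t: 18.32
eef_pos: [0.5208, 0.1978, 0.0945]
orientation: [[-0.329, 0.944, -0.001], [0.944, 0.329, -0.0], [0.0, -0.001, -1.0]]
force: [0.1, 0.2, -0.5]
grip_width: 0.0006
gripper_force: 0.0
```

```bash
python3 -m handwheel '{"dr":[[0,0,0],[0,0,0],[0,0,0],[0,0,0],[0,0,0]],"offset":[[0,0,1],[0,0,2],[0,0,2.5],[0,0,3],[0,0,3]],"claw":[-1,-1,-1,-1,-1]}'
```

```text
t: 18.73
eef_pos: [0.5211, 0.1979, 0.094]
orientation: [[-0.329, 0.944, -0.0], [0.944, 0.329, -0.001], [-0.0, -0.0, -1.0]]
force: [-9.7, -2.9, 20.2]
grip_width: 0.0001
gripper_force: 10.2
```

```bash
python3 -m handwheel '{"dr":[[0,0,0],[0,0,0],[0,0,0],[0,0,0],[0,0,0],[0,0,0],[0,0,0],[0,0,0],[0,0,0]],"offset":[[0,0,-10],[0,0,-40],[0,0,-80],[0,0,-120],[0,0,-150],[0,0,-150],[0,0,-150],[0,0,-150],[0,0,-150]],"claw":[-1,-1,-1,-1,-1,-1,-1,-1,-1]}'; python3 - <<'E'
from look import *
for c in ("scene","top"):
    p=viewer.capture(c)
    if c=="scene": save(p,"end.png",(220,130,390,290),3.5)
    for n in ["lid_top_front","clamp_grip","stamp_center","label_roll_center"]:
        for r in models.landmark_of(p,n)[:1]: print(n,np.array(r["position"]),round(r["confidence"],2))
E
```

```text
t: 19.48
eef_pos: [0.52, 0.1978, 0.2398]
orientation: [[-0.329, 0.944, -0.003], [0.944, 0.329, -0.0], [0.001, -0.003, -1.0]]
force: [-0.5, 1.0, -0.5]
grip_width: 0.0005
gripper_force: 0.0
lid_top_front [0.4897 0.1509 0.0698] 0.78
clamp_grip [0.5261 0.1858 0.0827] 0.63
stamp_center [0.569  0.0049 0.029 ] 0.72
label_roll_center [0.539  0.4712 0.0171] 0.78
lid_top_front [0.4883 0.1475 0.0682] 0.73
stamp_center [0.5737 0.008  0.0311] 0.71
label_roll_center [0.5353 0.4701 0.0171] 0.87
```

View pics/end.png

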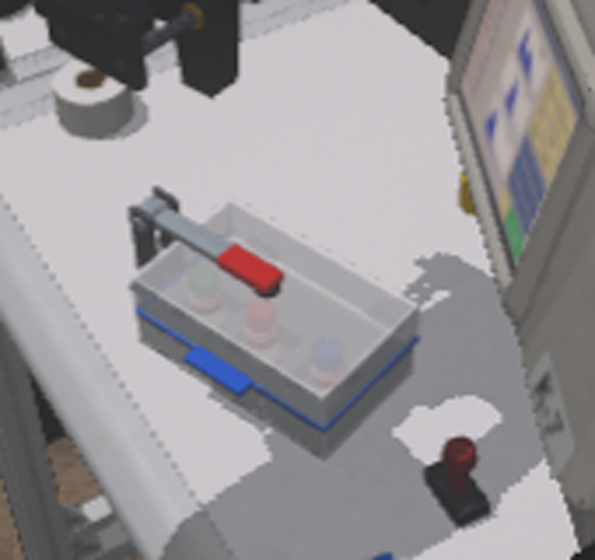

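The clamp is down on the shut lid (red grip at crop px (250,270)), the three vials stand upright inside, and the bystanders are where they were. Handing in.

```bash
python3 -c "
from station import robot
print(robot.job_done())"
```

```text
the job is handed in; nothing more can be done
None
```

The red-capped vial stands upright in the middle pocket, the lid was shut first and then the clamp swung fully down on it, and the job was handed in at about 20 s of the 64 s limit.

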